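# Slide the bottle carrier into its notches under the filling funnel and lock it

## Task

Bring the bottle under the filling funnel: with a fingertip against its tail, gently push the plywood bottle carrier along the rails until it drops into the locating notches, then push the keeper's pin round with a fingertip until the keeper lies right across the carrier's tail against its stop, so that the carrier cannot jump out while the bottle is filled. Nothing is to be lifted; do not touch the bottle, which must stay standing in its seat ring, leave the loose things round the stand where they are, and finish with the hand clear.

Things in the scene. Friction and masses are not known exactly. Their poses are not given: they have to be found in the camera images.
- stand: Filling stand, fixed: grey base plate 405 x 124 x 12 mm with two rails along x; a post at the far end holds a funnel, spout down. Origin on the table under the centre of the SEATED carrier. x: the way the carrier is pushed, roughly away from the robot (yaw -0.25 to 0.15); y left of that, z up. 'Stand' sizes below are in this frame, mm.
- rails (a point): Midway between the aluminium rails at their top (x -60, y 0, z 40 of the stand). Rails run x -225 to 125, each 20 wide, centred y 41 and -41. Between them a free channel 62 wide, down to z 12: a fingertip may run in it. Guide strips at y 52.5 to 57.5 either side, top z 50, leave the carrier 2.5 play each side.
- short_notch (a point): Centre of the pair of short notches across the rails: x -97 to -69 of the stand, 7 mm deep (floor z 33), upright ends. The carrier's long front skids bridge these, so they do not drop here; its short rear skids do.
- long_notch (a point): Centre of the pair of long notches: x 28 to 102 of the stand, floor z 33, for the long front skids. Front and rear skids meet their notches together at carrier x = 0 (2 mm play each way); the notches' far ends then stop the carrier.
- carrier: Loose plywood board 220 x 100 x 18 mm, 0.3 to 0.55 kg, on four skids 10 high (front x 30 to 100, rear x -95 to -71). Origin in the plane of the soles under its centre; x to the nose, far end. Underside z 10, top z 28. Starts on the rails (origin z 40 of the stand) at x -70 to -120; seated: x 0, z 33. Sliding takes 4 to 11 N; a finger rubbing on the tail may hold it up until eased.
- carrier_tail (a point): Centre of the carrier's flat near end face (x -110, z 19 of the carrier), which has a thin steel wear strip: pushed here, toward the carrier's +x. The face is 100 mm wide and 18 mm high.
- carrier_nose (a point): Centre of the carrier's far end face (x 110, z 19 of the carrier).
- seat_ring (a point): Centre of the carrier's top inside the grey ring in which the bottle stands (x 35, z 28 of the carrier). Ring: outer radius 41, wall 5, height 14 mm.
- bottle: Round clear glass bottle part filled with grain, 66 mm across, 146 mm high, about 0.35 kg, no stopper, standing loose in the carrier's ring. Origin: centre of its underside; z along its axis.
- spout (a point): Lower end of the spout, fixed at x 35, y 0, z 222 of the stand. The funnel's mouth is at z 334, radius 50 mm; behind it the post at x 152.
- keeper (a joint): Angle of the keeper, a flat steel blade. 0: it points along the stand's -x (toward the robot), left of the rails. Grows counterclockwise seen from above, in over the rails. 1.571, its stop: it points along the stand's -y, across the tail of the seated carrier. Starts -0.5 to 0.1; stays where left; takes about 1 N at the pin.
- keeper_pivot (a point): The keeper's upright axis, fixed at x -95, y 72 of the stand, left of the rails. Blade: 20 wide, reaches 60 to 70 mm from here, z 63.5 to 69.5 of the stand: 2.5 mm above the seated carrier, but it strikes the side of one that has not dropped. Its bracket: 34 x 26 mm, top z 61.5.
- keeper_pin (a point): Middle of the upright round pin on the keeper, 54 mm from the pivot; 12 mm across (head 15), standing from z 69.5 to 97.5 of the stand; this point is at z 81.5. Push it sideways.
- cap_straight: Bystander: plastic bottle cap, straight-sided, 38 mm across, 46 mm high, standing on the table before the steel box.
- cap_tapered: Bystander: plastic bottle cap, tapered, with a rim at the top, 38 mm across, 46 mm high, standing on the table before the steel box.
- stoppered_bottle: Bystander: bottle with a cotton stopper, 66 mm across, 177 mm high, standing on the table before the steel box.
Things that resemble listed ones, but are neither listed nor needed, are in the scene too. What is shaped like the bottle but blue is not meant.

How it is judged:
By the outcome, as a careful person would: the job done as asked, in the order asked, and still so for the second after the job is handed in, with the robot touching nothing.
It also fails if it takes over 48 s, if anything falls off the work surface, if the arm or the gripper's body presses on something with over 40 N, if the wrist force passes 120 N, or if a joint passes its speed limit or range.

## Robot

A 6-joint arm with a two-finger parallel gripper is mounted at the origin on a cart in front of the work surface, level with it; the furniture and walls round the work are solid. World frame = base frame: x ahead of the robot, y to its left, z up, the work surface at z = 0. Lengths are in m, angles in rad, forces in N, time in s.
With the tool pointing down it reaches from about 0.35 to 1 m from the base axis. Payload 7.1 kg.
Tool frame: the origin (TCP) lies between the finger pads; the fingertips stand 22 mm ahead of it and the grasp point (between the pads) lies 3 mm ahead of it; z points along the fingers, y is the line along which they close (so a half turn about z gives the same grasp; the last joint's range is limited). The gripper opens to 85 mm and grips with 20 to 120 N. Pads are 22 mm wide; open, the fingers measure 114 mm over their backs; the gripper's body (76 mm by 85 mm) begins 54 mm behind the grasp point. The pads swing forward as they close: fully open they stand 13 mm farther back than shut.
Start: joints at [-1.201, 0.423, 1.63, -0, 1.089, -0.019], TCP at [0.237, -0.578, 0.253] pointing down, gripper open.
Joint ranges: [-3, 3], [-0.9, 2.11], [0.09, 2.58], [-1.31, 4.45], [0.11, 2.69], [-2.54, 2.54]. Speed limits (rad/s): [2.39, 2.39, 3.01, 3.14, 3.14, 3.14].

## Interface

Orientations are given as a rotation vector (axis times angle).
In Python, from rig import manip gives the robot as it stands. The module is installed in compiled form; this text tells all that it offers. Calls block until the motion is done:
- manip.move_to(position, orientation): joint-space move of the TCP to a pose.
- manip.servo_line(position, orientation=None, rate=0.15): straight line of the TCP; orientation=None keeps the orientation; rate is the mean speed in m/s.
- manip.set_joints(angles): joint-space move.
- manip.command_gripper(opening, f_grip=None): finger opening in m; f_grip is the grip in N (None keeps the last); returns when the fingers have stopped.
- manip.hold(seconds).
- manip.solve_ik(position, orientation): joint angles nearest the present ones, or None.
- manip.camera(name): name is "side" or "top" or "wrist"; returns a dict with "image" (384x512x3 uint8, red, green, blue), "fx", "fy", "cx", "cy" (pixels), "cam_to_world" (4x4, takes a point from camera to world coordinates); the wrist camera has in their place "mount" (4x4, takes a point from camera to tool coordinates, whose origin is the TCP and whose axes are the flange's). Camera axes: x right, y down, z forward; pixel columns grow to the right and rows downward; lengths in m; the calibration is good to about 2 mm. A picture is of the moment at which its call begins: read the wrist's pose just before it. There is no depth.
A pose or a line that the arm cannot do raises manip.IKError and nothing moves.
- manip.sign_off(): hands the job in; it is judged then, once.
Readings, each from a call of its own:
- manip.get_time(): time.
- manip.get_joint_positions(): joint angles.
- manip.get_joint_vel(): joint speeds.
- manip.get_tau(): joint torques, N m.
- manip.get_position(): TCP position.
- manip.get_ee_rot(): TCP orientation.
- manip.get_contact_force(): force on the tool from outside, world axes, zero at the start.
- manip.get_torque(): the same for the moment, N m.
- manip.get_width(): finger opening in m.
- manip.get_grip_force(): force on a finger pad.
Only numpy, scipy, OpenCV 4.12 (cv2) and the standard library are available. Lean on these libraries where they do the work, as an engineer would, in place of code of your own. Each camera call takes 0.05 s, during which the arm holds its last target. There are 200 camera calls.

## Working session

There is one attempt and no reset: what is moved stays moved. The work goes in short steps, each a Python script; the robot and the scene stay as the last script left them, time stands still between calls to the robot, and variables do not carry over. Pictures are saved under pics/ and viewed, at most 10 in all, crops included, and the job is handed in when it is done.

```bash
mkdir -p pics
cat > h.py <<'E'
from rig import manip
import numpy as np, cv2
from scipy.spatial.transform import Rotation as R
def snap(n,f):
    c=manip.camera(n); cv2.imwrite('pics/'+f,c['image'][:,:,::-1]); return c
def ray(c,u,v,T=None):
    T=np.array(c['cam_to_world']) if T is None else T
    d=T[:3,:3]@np.array([(u-c['cx'])/c['fx'],(v-c['cy'])/c['fy'],1]); return T[:3,3],d
def onz(c,u,v,z,T=None):
    o,d=ray(c,u,v,T); return o+d*(z-o[2])/d[2]
def proj(c,p,T=None):
    T=np.array(c['cam_to_world']) if T is None else T
    q=np.linalg.inv(T)@np.append(p,1); return np.array([c['fx']*q[0]/q[2]+c['cx'],c['fy']*q[1]/q[2]+c['cy']])
E
python3 - <<'E'
from h import *
import pickle
d={n:snap(n,n+'0.png') for n in('side','top')}
pickle.dump(d,open('c0.pkl','wb'))
for n in d: print(n,d[n]['fx'],d[n]['cx'],d[n]['cy'],np.round(d[n]['cam_to_world'],3).tolist())
print(manip.get_position(),manip.get_ee_rot(),manip.get_time())
a=d['side']['image'];b=d['top']['image']
E
```

```text
side 401.0661491365359 259.2210972477307 193.41909316741402 [[-0.951, -0.111, 0.289, 0.293], [-0.309, 0.412, -0.857, 0.665], [-0.024, -0.904, -0.426, 0.62], [0.0, 0.0, 0.0, 1.0]]
top 393.72231361185976 250.33450923103373 191.04178393532302 [[-0.011, -0.984, 0.18, 0.382], [-1.0, 0.012, 0.005, -0.229], [-0.008, -0.18, -0.984, 1.252], [0.0, 0.0, 0.0, 1.0]]
[ 0.23680261 -0.57791012  0.25261018] [-3.08107321e+00 -6.06637150e-01  3.44246182e-04] 0.1
```

View pics/top0.png

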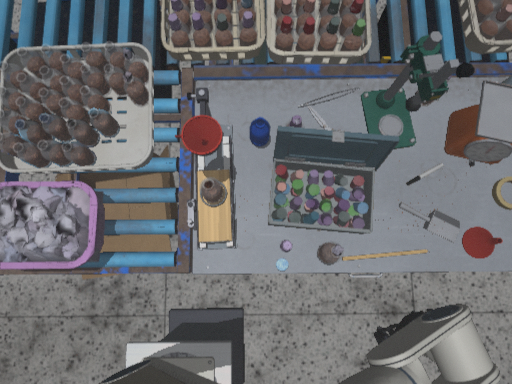

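View pics/side0.png

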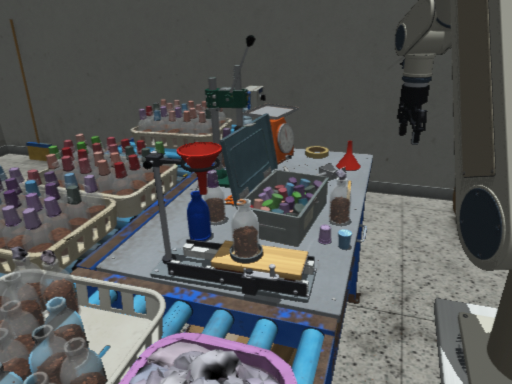

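The stand is in the top view at about (215,190), with the funnel at (202,134), the carrier at (214,205) and its bottle at (213,190). The blue bottle at (260,130) is a decoy. I'll enlarge both views.

Run:
```python
from h import *
a=cv2.imread('pics/top0.png')[80:260,165:265]; b=cv2.imread('pics/side0.png')[190:310,145:335]
a=cv2.resize(a,None,fx=3.3,fy=3.3,interpolation=2); b=cv2.resize(b,None,fx=2.4,fy=2.4,interpolation=2)
o=np.zeros((600,800,3),np.uint8); o[:594,:330]=a; o[:288,335:335+456]=b; cv2.imwrite('pics/crop1.png',o)
```

```text
(no output)
```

View pics/crop1.png

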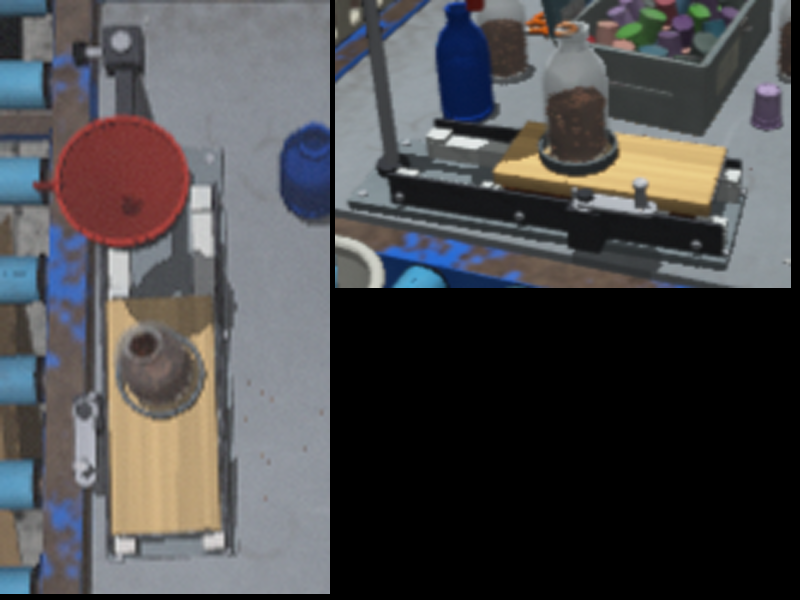

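The wood board shows clearly, with the keeper left of it: pivot at crop (87,405) and pin at (84,475). Next I'll cast rays to get the stand frame.

```bash
cat > m.py <<'E'
from h import *
import pickle
d=pickle.load(open('c0.pkl','rb')); c=d['top']
f=lambda x,y:(x/3.3+165-.35,y/3.3+80-.35)
im=c['image'].astype(int); m=((im[:,:,0]-im[:,:,2]>45)&(im[:,:,0]>130)).astype(np.uint8); m[:165]=0;m[246:]=0;m[:,:190]=0;m[:,240:]=0
n,l,s,_=cv2.connectedComponentsWithStats(m); k=1+s[1:,4].argmax(); print(s[k])
P=np.array([onz(c,u,v,.068)[:2] for v,u in zip(*np.where(l==k))],np.float32)
r=cv2.minAreaRect(P); B=cv2.boxPoints(r); print('rect',r); print(B)
for n,x,y,z in [('nearL',112,533,.068),('nearR',221,529,.068),('farL',108,298,.068),('farR',211,296,.068),('pivot',87,405,.072),('pin',84,472,.0975),('railL',124,545,.04),('railR',214,541,.04),('funnel',122,181,.334),('ring',160,370,.082)]: print(n,onz(c,*f(x,y),z))
E
python3 m.py
```

```text
[ 197  171   35   71 1410]
rect ((0.5576065182685852, -0.11108886450529099), (0.21591992676258087, 0.09806426614522934), 2.044102668762207)
[[ 0.44796634 -0.06593873]
 [ 0.45146418 -0.1639406 ]
 [ 0.6672467  -0.156239  ]
 [ 0.66374886 -0.05823714]]
nearL [ 0.44852878 -0.06624284  0.068     ]
nearR [ 0.45101118 -0.16503962  0.068     ]
farL [ 0.6672164  -0.05970464  0.068     ]
farR [ 0.66791222 -0.15618597  0.068     ]
pivot [ 0.56548964 -0.0422976   0.072     ]
pin [ 0.50117449 -0.044641    0.0975    ]
railL [ 0.43892701 -0.07365012  0.04      ]
railR [ 0.44166296 -0.15701282  0.04      ]
funnel [ 0.69177249 -0.10695522  0.334     ]
ring [ 0.59554608 -0.11026895  0.082     ]
```

The frame is consistent. The funnel, pivot and board all give a stand origin near (0.660,-0.109) with yaw about 0.03, the carrier at x ≈ -102 and the tail at world (0.449,-0.115). I'll go above the tail and take a closer look.

```bash
cat >> h.py <<'E'
def ori(a): return np.pi*np.array([np.cos(a/2),np.sin(a/2),0])
def wcam(f):
    T=np.eye(4); T[:3,3]=manip.get_position(); T[:3,:3]=R.from_rotvec(manip.get_ee_rot()).as_matrix()
    c=snap('wrist',f); c['cam_to_world']=T@np.array(c['mount']); return c
E
python3 - <<'E'
from h import *
import pickle
manip.command_gripper(0.0)
p=[0.43,-0.115,0.27]
q=manip.solve_ik(p,ori(.03)); print(q)
manip.move_to(p,ori(.03)); c=wcam('w1.png'); pickle.dump(c,open('w1.pkl','wb'))
print(manip.get_position(),manip.get_ee_rot(),manip.get_time(),manip.get_width(),manip.get_contact_force())
print(np.round(c['cam_to_world'],3))
E
```

```text
[-2.88063990e-01  1.31599961e-01  1.99486696e+00 -4.44089210e-16
  1.01512573e+00  1.25273234e+00]
[ 0.43015936 -0.11564884  0.27003134] [3.14108782e+00 4.59214148e-02 2.81798168e-04] 2.7417 -0.00020699217363919707 [-0.87386238 -0.22661284 -0.34033801]
[[ 0.029 -0.95  -0.311  0.509]
 [-1.    -0.027 -0.01  -0.113]
 [ 0.001  0.311 -0.95   0.391]
 [ 0.     0.     0.     1.   ]]
```

View pics/w1.png

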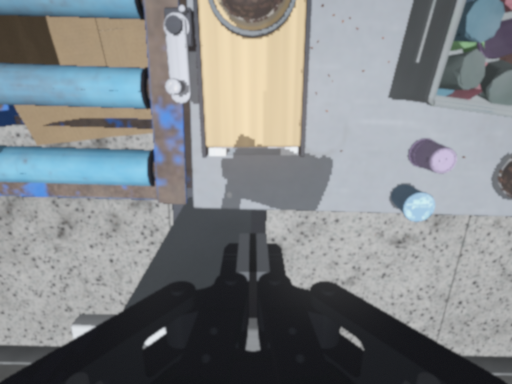

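The wrist view shows the board's near corners at (205,148) and (301,147), the keeper pivot at (174,25) and the pin head at (174,88). The fingers are shut at (253,250).

Run:
```python
from h import *
import pickle
c=pickle.load(open('w1.pkl','rb'))
for n,x,y,z in [('nL',205,147,.068),('nR',301,147,.068),('L2',200,20,.068),('R2',308,10,.068),('pivot',174,25,.072),('pin',174,87,.0975),('railL',217,153,.04),('railR',290,151,.04),('tip',253,240,.248)]: print(n,onz(c,x,y,z))
```

```text
nL [ 0.44701633 -0.06579776  0.068     ]
nR [ 0.44990963 -0.16632508  0.068     ]
L2 [ 0.56597899 -0.06335888  0.068     ]
R2 [ 0.57711818 -0.1629026   0.068     ]
pivot [ 0.56045757 -0.03995137  0.072     ]
pin [ 0.50630033 -0.0433496   0.0975    ]
railL [ 0.43505866 -0.07527789  0.04      ]
railR [ 0.43978027 -0.15870073  0.04      ]
tip [ 0.43444453 -0.1159855   0.248     ]
```

Run:
```python
from h import *
o=ori(.03); P=lambda x,z=.058:[x,-.1164+.03*(x-.449),z]
manip.servo_line(P(.415,.15),o,rate=.15)
manip.servo_line(P(.415),o,rate=.12)
print('down',manip.get_contact_force(),manip.get_position())
manip.servo_line(P(.432),rate=.05)
manip.servo_line(P(.520),rate=.04); print(manip.get_contact_force(),manip.get_position())
for x in np.arange(.523,.546,.003):
    manip.servo_line(P(x),rate=.02); f=manip.get_contact_force(); print(round(x,3),np.round(f,1),np.round(manip.get_position(),4))
    if abs(f[0])>16: break
print(manip.get_time())
snap('side','s2.png'); 
b=cv2.imread('pics/s2.png')[130:310,135:335]; cv2.imwrite('pics/s2c.png',cv2.resize(b,None,fx=3,fy=3,interpolation=2))
```

```text
down [ 0.87607901  0.59248761 -0.46879738] [ 0.41544402 -0.11753774  0.058488  ]
[-8.30527612e+00 -2.39208005e-03  6.54640589e+00] [ 0.51731865 -0.11381621  0.05756034]
0.523 [-4.5 -0.2  0.6] [ 0.5216 -0.1139  0.0575]
0.526 [-4.1  0.  -0.2] [ 0.5255 -0.114   0.0577]
0.529 [-3.9 -0.1 -0.9] [ 0.5291 -0.114   0.058 ]
0.532 [-2.9  0.7  0.4] [ 0.5322 -0.1139  0.058 ]
0.535 [-3.3 -0.7 -0.3] [ 0.5352 -0.1139  0.0581]
0.538 [-1.8 -0.7 -1.4] [ 0.5386 -0.1138  0.0581]
0.541 [-6.8 -0.8  2.9] [ 0.5401 -0.1135  0.058 ]
0.544 [-15.2  -2.1  10.5] [ 0.5402 -0.1133  0.0578]
9.8583
```

View pics/s2c.png

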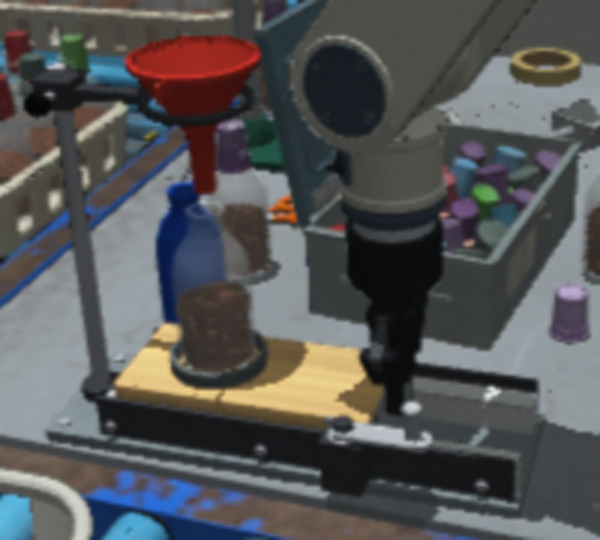

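The carrier is under the funnel with the bottle standing, and it has hit a hard stop at TCP x=0.540 (0.538 expected). I'll ease off, raise the hand and check the drop by triangulating the board's top corners.

Run:
```python
from h import *
import pickle
P=lambda x,z=.058:[x,-.1164+.03*(x-.449),z]
manip.servo_line(P(.522),rate=.06)
print(manip.get_contact_force())
manip.servo_line(P(.48,.2),rate=.2)
c=wcam('w3.png'); s=snap('side','s3.png'); pickle.dump((c,s),open('c3.pkl','wb')); print(manip.get_time())
a=cv2.imread('pics/w3.png')[0:230,130:390]; b=cv2.imread('pics/s3.png')[210:300,160:330]
o=np.zeros((600,800,3),np.uint8); a=cv2.resize(a,(390,345),interpolation=2); b=cv2.resize(b,(680,360)[:2],interpolation=2)[:255] if 0 else cv2.resize(b,(476,252),interpolation=2)
o[:345,:390]=a;o[345:597,:476]=b;cv2.imwrite('pics/c3.png',o)
```

```text
[ 0.17141144  0.6542387  -0.34411392]
11.4167
```

View pics/c3.png

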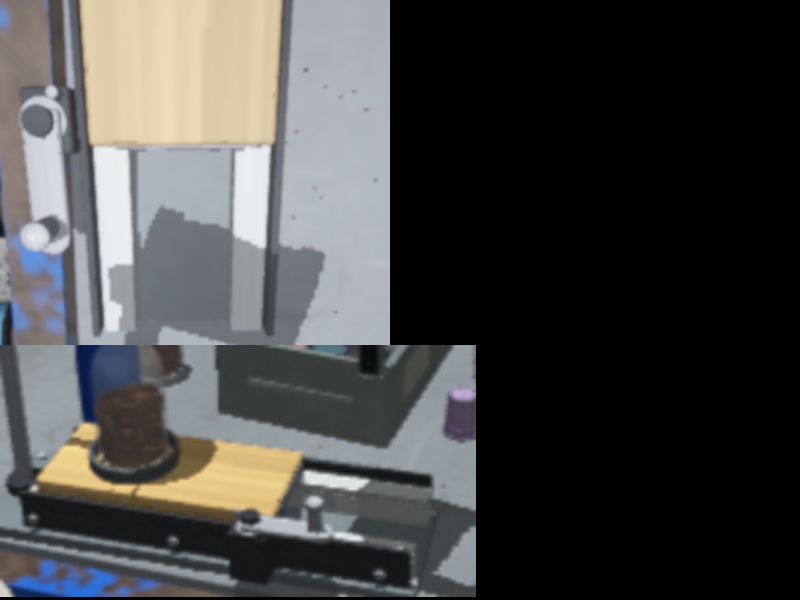

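Run:
```python
from h import *
import pickle
c,s=pickle.load(open('c3.pkl','rb'))
w=lambda x,y:(x/1.5+130,y/1.5); g=lambda x,y:(x/2.8+160,(y-345)/2.8+210)
for z in (.061,.068):
    a,b=onz(c,*w(89,145.5),z),onz(c,*w(275.5,144.5),z); print(z,a,b,np.linalg.norm(a-b))
def tri(p,q):
    A=[];y=[]
    (o1,d1),(o2,d2)=ray(c,*p),ray(s,*q)
    t=np.linalg.lstsq(np.c_[d1,-d2],o2-o1,rcond=None)[0]; x,z=o1+d1*t[0],o2+d2*t[1]; return (x+z)/2,np.linalg.norm(x-z)
print('tailR',tri(w(275.5,144.5),g(301,453)))
for n,p,q in [('pin',w(34,237),g(314,500)),('pivot',w(37,120),g(248,515)),('railR end',w(231,330),g(0,0))][:2]:print(n,tri(p,q))
print(onz(c,*w(34,237),.0975),onz(c,*w(37,120),.072))
print('rail ends z40',onz(c,*w(112,331),.04),onz(c,*w(248,331),.04))
# predicted side pixels for tail right corner for z
for z in(.061,.068):print(z,(proj(s,onz(c,*w(275.5,144.5),z))-[160,210])*2.8+[0,345])
```

```text
0.061 [ 0.54885352 -0.0631259   0.061     ] [ 0.55228532 -0.16253137  0.061     ] 0.09946468903963515
0.068 [ 0.54913197 -0.06447916  0.068     ] [ 0.55247107 -0.16119931  0.068     ] 0.09677777326893965
tailR (array([ 0.55309672, -0.16328567,  0.05499271]), np.float64(0.002082368451787317))
pin (array([ 0.50595578, -0.04139718,  0.09548308]), np.float64(0.0004787258667356704))
pivot (array([ 0.56107999, -0.03929103,  0.07136957]), np.float64(0.0004689249012717594))
[ 0.50665954 -0.04196536  0.0975    ] [ 0.56085223 -0.0395527   0.072     ]
rail ends z40 [ 0.43161976 -0.07015768  0.04      ] [ 0.4342145  -0.15916751  0.04      ]
0.061 [302.64595676 447.84429836]
0.068 [301.91090757 442.0386274 ]
```

The tail has dropped: its width comes to 99.5 mm at z=0.061, and the tail is 117 mm from the rail ends against 115 nominal, so the carrier is seated. Next I'll sweep the keeper pin, turning the tool with the arc.

```bash
cat > k.py <<'E'
from h import *
piv=np.array([.561,-.0395]); psi=.03; Z=.0975
def pose(th,gap,z=Z):
    a=np.pi+psi+th; u=np.array([np.cos(a),np.sin(a)]); t=np.array([-u[1],u[0]])
    return [*(piv+.054*u-gap*t),z], ori(np.pi/2+psi+th)
E
python3 - <<'E'
from k import *
for th in np.linspace(0,np.pi/2,4):
    q=manip.solve_ik(*pose(th,.018)); print(None if q is None else np.round(q,2))
manip.move_to(*pose(0,.030,.2))
p,o=pose(0,.030); manip.servo_line(p,o,rate=.1)
print(manip.get_contact_force(),manip.get_time())
p,o=pose(0,.020); manip.servo_line(p,o,rate=.05)
for d in list(range(0,80,10))+list(range(78,98,2)):
    p,o=pose(np.radians(d),.0165); manip.servo_line(p,o,rate=.06 if d<75 else .03)
    f=manip.get_contact_force(); print(d,np.round(f,1),np.round(manip.get_position(),4))
    if np.linalg.norm(f)>9: break
print(manip.get_time())
E
```

```text
[-0.07  0.5   1.98 -0.    0.66 -0.1 ]
[-0.13  0.5   1.98 -0.    0.66 -0.68]
[-0.17  0.52  1.94 -0.    0.68 -1.25]
[-0.19  0.55  1.88 -0.    0.72 -1.79]
[-0.08091084  0.34518623 -0.82065172] 13.8167
0 [-0.1  1.1 -0.1] [ 0.5066 -0.0248  0.0975]
10 [-0.6  0.  -0.2] [ 0.5048 -0.0343  0.0975]
20 [-0.4  0.1  0.7] [ 0.5048 -0.044   0.0975]
30 [ 0.1 -0.   0.1] [ 0.5064 -0.0536  0.0975]
40 [-0.6  0.1  0.3] [ 0.5097 -0.0629  0.0975]
50 [-0.6  0.  -0.1] [ 0.5145 -0.0714  0.0975]
60 [0.3 0.1 0.3] [ 0.5207 -0.0789  0.0975]
70 [-0.5 -0.6 -0.6] [ 0.5282 -0.0853  0.0974]
78 [0.7 0.4 0.4] [ 0.5348 -0.0894  0.0974]
80 [-0.5 -0.1  0.4] [ 0.5367 -0.0904  0.0975]
82 [-0.6  0.5 -1.1] [ 0.5387 -0.0913  0.0975]
84 [ 0.3 -0.4 -0.5] [ 0.5406 -0.0921  0.0975]
86 [ 0.5 -0.5 -0.4] [ 0.5425 -0.0928  0.0975]
88 [-0.1 -0.4 -0.7] [ 0.5443 -0.0934  0.0975]
90 [ 0.5  0.1 -0.1] [ 0.5462 -0.094   0.0975]
92 [-5.7  0.   2.6] [ 0.5467 -0.0944  0.0973]
94 [-10.7  -1.9   7.1] [ 0.547  -0.0948  0.0971]
19.1083
```

The stop came at about 91°. I'll back off, rise and look.

Run:
```python
from k import *
p,o=pose(np.pi/2,.045); manip.servo_line(p,rate=.1)
p[2]=.25; manip.servo_line(p,rate=.25)
manip.move_to([.40,-.115,.32],ori(.03))
c=wcam('w4.png'); snap('side','s4.png'); t=snap('top','t4.png'); print(manip.get_time(),manip.get_contact_force())
a=cv2.imread('pics/w4.png')[0:200,130:390]; b=cv2.imread('pics/s4.png')[150:300,150:330]; e=cv2.imread('pics/t4.png')[120:290,180:360]
o=np.zeros((600,800,3),np.uint8); r=lambda i,s:cv2.resize(i,s,interpolation=2)
o[:300,:390]=r(a,(390,300)); o[:330,400:796]=r(b,(396,330)); o[335:590,400:670]=r(e,(270,255)); cv2.imwrite('pics/c4.png',o)
```

```text
23.1167 [-0.80429228  0.18159753 -0.81106318]
```

View pics/c4.png

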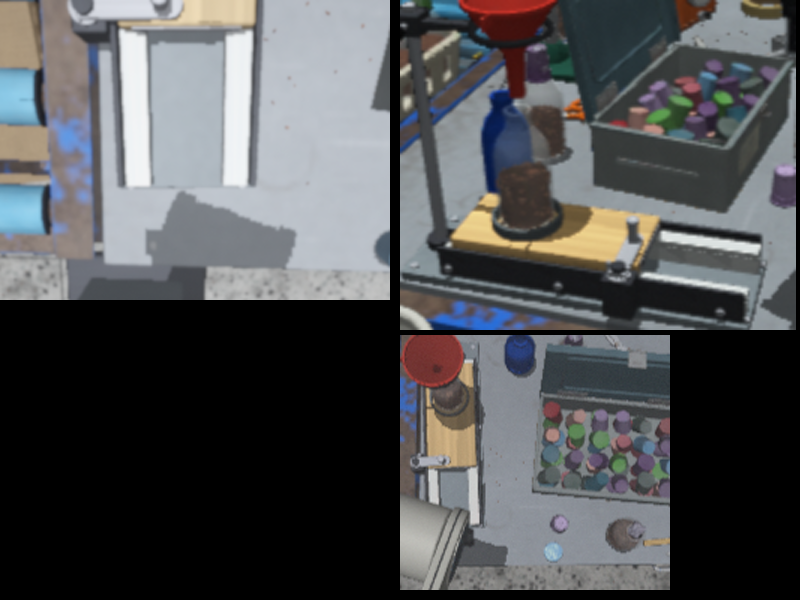

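The picture shows the keeper lying square across the seated tail (pin at crop (632,225)). The bottle stands in its ring under the spout, the bystanders are where they were, and the hand is clear. Handing in.

```bash
python3 -c "
from rig import manip
print(manip.sign_off())"
```

```text
the job is handed in; nothing more can be done
None
```

I handed the job in: the carrier is seated in its notches with the bottle standing under the spout, the keeper lies across the tail at its stop, the loose things I could see are where they were, and the hand is clear, at about 23 s of the 48 s allowed.

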